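Vent the vacuum chamber and crack its lid off the sticky gasket

ROBOT

A 7-joint arm with a two-finger parallel gripper is mounted at the origin on the work surface. World frame = base frame: x ahead of the robot, y to its left, z up, the work surface at z = 0. Lengths are in m, angles in degrees, forces in N, time in s.
With the tool pointing down it reaches from about 0.35 to 0.775 m from the base axis. Payload 3.1 kg.
Tool frame: the origin (TCP) lies on the centre line of the jaws, within the pads' length; the fingertips stand 17 mm ahead of it and the grasp point (between the pads) lies 2 mm behind it (robot.tip_reach is the distance from the TCP to the fingertips, in m); z points along the fingers, y is the direction in which the jaws open and shut (so a half turn about z gives the same grasp; the last joint's range is limited). The gripper opens to 85 mm and grips with 20 to 120 N. Pads are 22 mm wide; open, the fingers measure 114 mm over their backs; the gripper's body (76 mm by 85 mm) begins 54 mm behind the grasp point. The pads swing forward as they close: fully open they stand 13 mm farther back than shut.
Start: joints at [65.334, 17.813, 0.802, 86.603, -0.252, 75.585, -1.558], TCP at [0.209, -0.509, 0.248] pointing down, gripper open.
Joint ranges: [-154.91, 154.91], [-16.99, 109.72], [-72.82, 74.43], [7.12, 147.25], [-82.49, 262.49], [11.32, 116.49], [-174.64, 174.64]. Speed limits (degrees/s): [159.86, 159.86, 180, 180, 180, 180, 180].

INTERFACE

Orientations are given as [roll, pitch, yaw] about the fixed x, y, z axes, in that order (R = Rz(yaw) Ry(pitch) Rx(roll)).
In Python, from station import robot, fingers, vision, workorder, recognise gives the robot as it stands. Calls block until the motion is done:
- robot.move_to(position, orientation): joint-space move of the TCP to a pose.
- robot.line_to(position, orientation=None, velocity=0.15, f_stop=None): straight line of the TCP; orientation=None keeps the orientation; velocity is the mean speed in m/s. With f_stop (N) it stops when the force on the tool has changed by that much, and returns True; else False.
- robot.move_j(angles): joint-space move.
- fingers.gripper_to(opening, force=None): opening from 0.0 (shut) to 1.0 (fully open); force is the grip in N (None keeps the last); returns when the fingers have stopped.
- robot.pause(seconds).
- robot.inverse_kinematics(position, orientation): joint angles nearest the present ones, or None.
- vision.grab_frame(name): name is "scene" or "top" or "wrist"; returns the picture (400x640x3 uint8, red, green, blue); there is no depth.
- vision.calibration(name): a dict with "mtx" (3x3 intrinsics, pixels), "k1" (the pictures are not rectified: a ray, as slopes to the right and down, at radius r is drawn at 1 + k1 r^2 times it, then the intrinsics apply), "extrinsics" (4x4, takes a point from world to camera coordinates); the wrist camera has in their place "T_tool_cam" (4x4, takes a point from camera to tool coordinates, whose origin is the TCP and whose axes are the flange's). Camera axes: x right, y up, looking along -z (the intrinsics and any distortion apply to the point x, -y, -z); pixel columns grow to the right and rows downward; lengths in m; the calibration is good to about 2 mm. A picture is of the moment at which its call begins: read the wrist's pose just before it. calibration takes no time and is no camera call.
A pose or a line that the arm cannot do raises robot.PlanningError and nothing moves.
- workorder.close_job(): hands the job in, once; it reports no verdict.
Trained networks look in the newest picture that a camera, given by its name, has taken for a name from the list of things; names that differ only in an ending like _2 or _b are one class to them, and where a whole thing is asked for, a point or a joint stands for the part that bears it (a point fixed in the world has none). Each returns a list of dicts, best first, with "p" (0 to 1); they miss things now and then, are a little off and sometimes report something else, mostly with a low value. They report only what shows in the picture. A call takes as long as a camera call. They do not tell look-alikes from the thing itself.
- recognise(label, camera): "rect" ([centre column, centre row, width, height] in pixels, round what is visible of it).
Readings, each from a call of its own:
- robot.current_time_s(): time.
- robot.current_joint_positions(): joint angles.
- robot.current_dq(): joint speeds.
- robot.current_joint_torque(): joint torques, N m.
- robot.current_tool_pos(): TCP position.
- robot.current_eef_rot(): TCP orientation.
- robot.current_contact_force(): force on the tool from outside, world axes, zero at the start.
- robot.current_torque(): the same for the moment, N m.
- robot.current_finger_gap(): opening from 0.0 (shut) to 1.0 (fully open).
Only numpy, scipy, OpenCV 4.12 (cv2) and the standard library are available. Lean on these libraries where they do the work, as an engineer would, in place of code of your own. Each camera call takes 0.05 s, during which the arm holds its last target. There are 200 camera calls.

TASK

The casting in the vacuum chamber is done. Let the air in by turning the vent lever fully open, then take the lid by its handle, break it free of the gasket it is stuck to and hold it level over the pot, open by about a finger's width (15 to 20 mm) all round, touching nothing but your grip; do not pull it right off. Finish while still holding it like that, with the other things on the bench left as they were.

Things in the scene. Friction and masses are not known exactly. Their poses are not given: they have to be found in the camera images.
- chamber: the vacuum chamber: a round stainless pot, 170 mm across, 99 mm high to the top of the black rubber gasket on its rim, too heavy to move. Origin: centre of its underside on the table; z up. Its vent pipe, with a brass ball valve and a black lever, leaves the pot wall along the chamber's +y; a dial gauge (54 mm across, its top 82 mm above the table) stands on the opposite side, centred 124 mm from the pot's axis along -y
- chamber_rim (a point): centre of the top of the gasket, on the pot's axis, 99 mm above the table; the lid's underside lies in this plane when shut
- vent (a joint): turn of the vent lever about an upright axis, rad. Near 0: shut, the lever lies across the pipe and points along the chamber's -x. 1.571: fully open, against its stop, the lever lies in line with the pipe and points away from the pot (chamber's +y); seen from above it opens clockwise. It turns stiffly (about 0.1 N m, 2 N at the grip) and stays where it is left. While it is shut the vacuum holds the lid immovably
- vent_pivot (a point): point on the lever's turning axis at the height of the lever's middle, 88 mm above the table, 152 mm from the pot's axis along the chamber's +y
- vent_grip (a point): middle of the lever's black grip, 60 mm from the turning axis; it moves with the lever. The grip is a bar 13 mm wide and 13 mm high that runs from 20 to 82 mm from the axis, with 30 mm of free space below it (the brass valve body, up to about 67 mm above the table, lies under its inner part when open); its sides are upright faces that can be pushed or pinched from above
- lid: the loose lid: a clear acrylic disc, 194 mm across and 15 mm thick, about 0.5 kg, with a black bow handle on top. Origin: centre of the disc's underside; z up. It is stuck to the gasket: once vented it takes about 12 N more than its weight (16 to 19 N in all) to lift, and after the first 8 mm it is free and hangs by its weight alone. Shut, its underside is 99 mm above the table
- lid_handle (a point): middle of the lid's handle bar, on the lid's axis, 49 mm above the disc's underside (34 mm above its top face; 148 mm above the table when shut). The bar runs along the lid's own x axis; it is 14 mm wide, 14 mm high and 112 mm long, with a post 14 mm thick at each end and 27 mm of free space under it
- mix_cup: white mixing cup near the chamber, 72 mm across, 80 mm high, empty; leave it alone. Origin: centre of its underside
- tape_roll: roll of masking tape lying flat near the chamber, 96 mm across, 24 mm high; leave it alone. Origin: centre of its underside
- resin_a: white resin bottle, 72 mm across, 170 mm high; leave it alone. Origin: centre of its underside
- resin_b: a second such bottle; leave it alone. Origin: centre of its underside
- pigment_jar: small jar, 60 mm across, 65 mm high; leave it alone. Origin: centre of its underside
- mould_half: open half of a silicone mould, 100 by 75 by 32 mm; leave it alone. Origin: centre of its underside
- spatula: steel spatula lying on the table, 200 mm long; leave it alone. Origin: on its underside at mid length
- peg_tub: clear tub, 160 by 120 by 70 mm, with wooden offcuts; leave it alone. Origin: centre of its underside
Not all that is in view belongs to the job. What is shaped like the lid but blue or yellow is not meant.

How it is judged:
By the outcome, as a careful person would: the job done as asked, in the order asked, and still so for the second after the job is handed in, while the arm keeps its last pose, push and grip.
It also fails if it takes over 58 s, if anything falls off the work surface, if the arm or the gripper's body presses on something with over 40 N, if the wrist force passes 120 N, or if a joint passes its speed limit or range.

## Working session

There is one attempt and no reset: what is moved stays moved. The work goes in short steps, each a Python script; the robot and the scene stay as the last script left them, time stands still between calls to the robot, and variables do not carry over. Pictures are saved under pics/ and viewed, about 8 in all and at most 12, crops included, and the job is handed in when it is done.

```bash
mkdir -p pics; ls
cat > h.py <<'E'
from station import robot, fingers, vision, workorder, recognise
import numpy as np, cv2
def save(im,n): cv2.imwrite('pics/'+n,cv2.cvtColor(im,cv2.COLOR_RGB2BGR))
def ext(name,toolpose=None):
    c=vision.calibration(name); return np.array(c['mtx']),c['k1'],np.array(c['extrinsics'])
def proj(P,name):
    K,k1,T=ext(name); p=(T[:3,:3]@np.atleast_2d(P).T).T+T[:3,3]
    s=np.c_[p[:,0]/-p[:,2],-p[:,1]/-p[:,2]]; r2=(s**2).sum(1,keepdims=True); s=s*(1+k1*r2)
    return s@K[:2,:2].T+K[:2,2]
def back(uv,z,name):
    K,k1,T=ext(name); d=np.linalg.solve(K,np.array([uv[0],uv[1],1.]))[:2]; s=d.copy()
    for _ in range(20): s=d/(1+k1*(s@s))
    R=T[:3,:3]; o=-R.T@T[:3,3]; v=R.T@np.array([s[0],-s[1],-1]); return o+v*(z-o[2])/v[2]
E
python3 - <<'E'
from h import *
for n in('scene','top'):
    im=vision.grab_frame(n); save(im,n+'0.png')
    K,k,T=ext(n); print(n,K[0,0],k,(-T[:3,:3].T@T[:3,3]).round(3))
    for l in ('chamber','lid','lid_handle','vent_grip','vent','mix_cup','tape_roll','resin_a','pigment_jar','mould_half','spatula','peg_tub'):
        try:
            r=recognise(l,n); print(l,[(np.round(x['rect']).astype(int).tolist(),round(x['p'],2)) for x in r][:4])
        except Exception as e: print(l,e)
print(robot.current_time_s())
E
```

```text
pics
scene 376.2892529155973 0.005833897031392244 [1.396 0.14  1.135]
chamber [([316, 229, 91, 46], 0.84)]
lid [([445, 204, 55, 39], 0.9), ([309, 220, 54, 46], 0.8), ([374, 184, 47, 37], 0.62)]
lid_handle [([444, 204, 49, 41], 0.76), ([310, 219, 52, 43], 0.6), ([374, 184, 51, 34], 0.59), ([356, 212, 5, 19], 0.43)]
vent_grip [([355, 213, 7, 16], 0.62), ([311, 217, 55, 42], 0.62)]
vent []
mix_cup [([254, 230, 19, 29], 0.7)]
tape_roll [([292, 197, 26, 18], 0.54)]
resin_a [([221, 200, 22, 44], 0.95), ([214, 231, 24, 33], 0.9), ([311, 217, 53, 42], 0.63), ([191, 199, 31, 24], 0.21)]
pigment_jar [([194, 224, 18, 18], 0.77)]
mould_half [([193, 198, 32, 22], 0.71), ([311, 218, 58, 44], 0.38)]
spatula [([230, 180, 12, 30], 0.74), ([307, 219, 53, 43], 0.7)]
peg_tub [([454, 255, 47, 53], 0.78), ([194, 198, 33, 24], 0.32)]
top 475.04992082127234 -0.14324759635562567 [ 0.262 -0.037  1.436]
chamber [([321, 193, 114, 50], 0.86)]
lid [([259, 280, 65, 63], 0.96), ([326, 180, 69, 69], 0.92), ([167, 263, 65, 64], 0.62), ([364, 234, 32, 28], 0.61)]
lid_handle [([327, 181, 67, 66], 0.94), ([166, 265, 65, 61], 0.84), ([260, 278, 62, 66], 0.74)]
vent_grip [([320, 191, 117, 51], 0.75), ([276, 204, 3, 30], 0.57)]
vent [([275, 202, 0, 26], 0.64)]
mix_cup [([394, 167, 18, 28], 0.78)]
tape_roll [([360, 236, 30, 34], 0.56)]
resin_a [([444, 191, 26, 32], 0.89), ([432, 145, 29, 33], 0.57), ([326, 181, 69, 65], 0.57)]
pigment_jar [([465, 161, 22, 23], 0.75), ([328, 180, 67, 66], 0.52)]
mould_half [([489, 212, 32, 33], 0.98)]
spatula [([466, 166, 21, 23], 0.73), ([454, 244, 22, 62], 0.71)]
peg_tub [([157, 187, 54, 58], 0.83)]
1.3
```

Run:
```python
from h import *
im=cv2.imread('pics/top0.png'); cv2.imwrite('pics/topc.png',cv2.resize(im[120:320,120:520],None,fx=2,fy=2,interpolation=cv2.INTER_CUBIC))
cv2.imwrite('pics/topz.png',cv2.resize(im[130:250,250:410],None,fx=5,fy=5,interpolation=cv2.INTER_CUBIC))
```

```text
(no output)
```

View pics/topc.png

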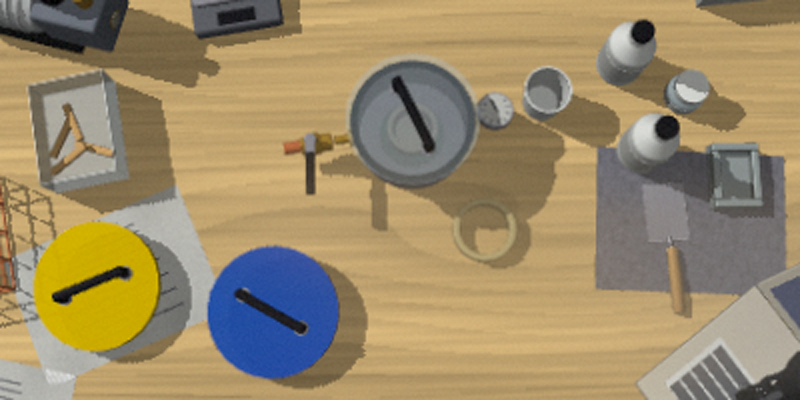

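View pics/topz.png

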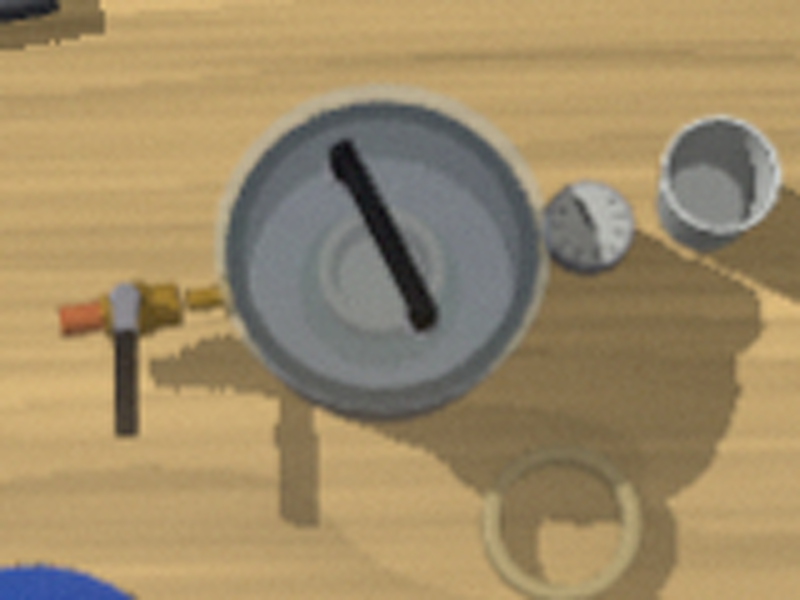

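The pictures show three disc-with-handle candidates: blue (259,280), yellow (167,263) and the clear one (326,180). The clear one sits on the pot with valve and gauge, so it is the lid. The enlarged crop confirms it. The vent lever runs from its pivot at about (275,192) to its tip at (275,217).

Run:
```python
from h import *
f=lambda u,v,z:back((250+u/5-.4,130+v/5-.4),z,'top')
# handle bar: dark pixels in lid region
im=cv2.imread('pics/top0.png').astype(int)
def blob(x0,x1,y0,y1,th):
    m=(im[y0:y1,x0:x1].max(2)<th).astype(np.uint8); n,L,S,C=cv2.connectedComponentsWithStats(m)
    i=1+np.argmax(S[1:,4]); ys,xs=np.where(L==i); (c,s,a)=cv2.minAreaRect(np.c_[xs+x0,ys+y0].astype(np.float32))
    return c,s,a,cv2.boxPoints((c,s,a)),len(xs)
c,s,a,b,n=blob(305,350,150,205,60); print('handle',c,s,a,n)
def ends(b,z):
    B=np.array([back(p,z,'top') for p in b]); 
    if np.linalg.norm(B[0]-B[1])<np.linalg.norm(B[1]-B[2]): e=(B[0]+B[1])/2,(B[2]+B[3])/2
    else: e=(B[1]+B[2])/2,(B[3]+B[0])/2
    return e
e=ends(b,.155); d=e[1]-e[0]; print(e,'L',np.linalg.norm(d),'mid',(e[0]+e[1])/2,'yaw',np.degrees(np.arctan2(d[1],d[0])))
c,s,a,b,n=blob(266,284,190,225,85); print('lever',c,s,a,n)
e=ends(b,.0945); d=e[1]-e[0]; print(e,'L',np.linalg.norm(d),'mid',(e[0]+e[1])/2,'yaw',np.degrees(np.arctan2(d[1],d[0])))
print('rim ell outer lid centre', f(383,250,.114), 'left/right', f(217,250,.114),f(548,250,.114))
print('gauge',f(590,226,.082),'pivot',f(125,305,.0945),'cup',f(720,178,.08),'tape',f(562,522,.024))
K,k,T=ext('top');print(T[:3,:3].round(2))
# scene
for u,n in(((310,219),.148),((356,213),.088)): print('scene',back(u,n,'scene'))
```

```text
handle (326.1871643066406, 176.66183471679688) (40.67424011230469, 5.604959011077881) 62.650123596191406 193
(array([ 0.63156503, -0.03635951,  0.155     ]), array([ 0.52722384, -0.08573112,  0.155     ])) L 0.11543240981611005 mid [ 0.57939443 -0.06104531  0.155     ] yaw -154.6776721209347
lever (274.5, 206.0) (20.0, 3.0) 90.0 80
(array([0.53981411, 0.08809699, 0.0945    ]), array([0.48135907, 0.08830998, 0.0945    ])) L 0.05845543432276182 mid [0.51058659 0.08820349 0.0945    ] yaw 179.79122983674267
rim ell outer lid centre [ 0.58047129 -0.06184328  0.114     ] left/right [0.582533   0.03312534 0.114     ] [ 0.57851222 -0.15632439  0.114     ]
gauge [ 0.60019257 -0.18452314  0.082     ] pivot [0.55575479 0.08775999 0.0945    ] cup [ 0.62851403 -0.26331393  0.08      ] tape [ 0.43272178 -0.1666971   0.024     ]
[[-0.02 -1.    0.  ]
 [ 0.98 -0.02  0.19]
 [-0.19  0.    0.98]]
scene [ 0.62776892 -0.0459412   0.148     ]
scene [0.52249384 0.09982286 0.088     ]
```

Run:
```python
from h import *
from scipy.spatial.transform import Rotation as Ro
print(robot.current_eef_rot())
print(np.array(vision.calibration('wrist')['T_tool_cam']).round(3))
for y in (0,-20,-40,-60,-81,-92,180,140,99): 
    a=np.radians(y+180 if y<=0 and y>-100 else y); 
    q=robot.inverse_kinematics([.5554+.06*np.cos(a),.088+.06*np.sin(a),.088],[180,0,y]); print(y,None if q is None else np.round(q,0))
for y in(25,-155):
    q=robot.inverse_kinematics([.58,-.062,.163],[180,0,y]); print('lid',y,None if q is None else np.round(q,0))
robot.move_to([.50,.0,.30],[180,0,0])
p=robot.current_tool_pos(); o=robot.current_eef_rot(); im=vision.grab_frame('wrist'); save(im,'w0.png'); print(p,o,robot.current_time_s(),robot.current_contact_force())
np.savez('w0.npz',p=p,o=o)
```

```text
[1.79998780e+02 2.28841942e-03 2.22808638e+01]
[[ 0.     0.953  0.305  0.077]
 [ 1.     0.    -0.001  0.   ]
 [-0.001  0.305 -0.953 -0.126]
 [ 0.     0.     0.     1.   ]]
0 [  19.   27.  -41.  105.   21.   56. -120.]
-20 [  13.   26.  -36.  104.   18.   55. -140.]
-40 [   9.   27.  -33.  102.   18.   56. -161.]
-60 [ -60.   40.   64.  102.  -40.   65. -132.]
-81 [ 23.  43. -62.  95.  40.  68. 140.]
-92 [ 23.  44. -62.  93.  41.  69. 130.]
180 [ 26.  30. -50. 105.  27.  58.  54.]
140 [ 20.  32. -50. 102.  28.  59.  10.]
99 [ 15.  35. -46.  95.  28.  62. -31.]
lid 25 [ 23.  27. -27.  88.  13.  68. -71.]
lid -155 [ 43.  39. -62.  87.  35.  75.  93.]
[ 0.5000634  -0.00139357  0.29980092] [ 1.79962115e+02  1.92602294e-02 -1.29690676e-01] 3.4667 [-0.61811679 -0.75567137 -0.2963574 ]
```

View pics/w0.png

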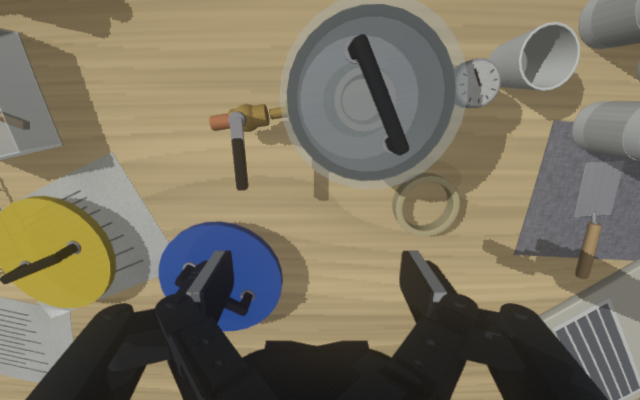

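The wrist view shows the clear lid with its handle from (358,38) to (400,152). The lever runs from its pivot at about (238,118) to its tip at (242,188), and the gauge is at (477,83).

```bash
cat >> h.py <<'E'
from scipy.spatial.transform import Rotation as Ro
def backw(uv,z,p,o):
    c=vision.calibration('wrist'); K=np.array(c['mtx']); k1=c['k1']; Tc=np.array(c['T_tool_cam'])
    d=np.linalg.solve(K,np.array([uv[0],uv[1],1.]))[:2]; s=d.copy()
    for _ in range(20): s=d/(1+k1*(s@s))
    R=Ro.from_euler('xyz',o,degrees=True).as_matrix()
    C=R@Tc[:3,3]+p; v=R@Tc[:3,:3]@np.array([s[0],-s[1],-1]); return C+v*(z-C[2])/v[2]
E
python3 - <<'E'
from h import *
w=np.load('w0.npz'); p,o=w['p'],w['o']; im=cv2.imread('pics/w0.png').astype(int)
def blob(x0,x1,y0,y1,th):
    m=(im[y0:y1,x0:x1].max(2)<th).astype(np.uint8); n,L,S,C=cv2.connectedComponentsWithStats(m)
    i=1+np.argmax(S[1:,4]); ys,xs=np.where(L==i); b=cv2.boxPoints(cv2.minAreaRect(np.c_[xs+x0,ys+y0].astype(np.float32)))
    return b
def rep(n,b,z):
    B=np.array([backw(q,z,p,o) for q in b]); 
    e=((B[0]+B[1])/2,(B[2]+B[3])/2) if np.linalg.norm(B[0]-B[1])<np.linalg.norm(B[1]-B[2]) else ((B[1]+B[2])/2,(B[3]+B[0])/2)
    d=e[1]-e[0]; print(n,b.round().tolist(),e[0].round(4),e[1].round(4),'L',np.linalg.norm(d).round(4),'mid',((e[0]+e[1])/2).round(4),'yaw',np.degrees(np.arctan2(d[1],d[0])).round(1))
rep('handle',blob(335,425,25,160,60),.153); rep('lever',blob(225,255,136,195,85),.092)
print('pivot',backw((237,118),.0945,p,o),'gauge',backw((477,82),.082,p,o))
E
```

```text
handle [[345.0, 41.0], [365.0, 33.0], [410.0, 150.0], [390.0, 158.0]] [ 0.6332 -0.0354  0.153 ] [ 0.5328 -0.0817  0.153 ] L 0.1106 mid [ 0.583  -0.0585  0.153 ] yaw -155.2
lever [[232.0, 138.0], [243.0, 137.0], [248.0, 189.0], [236.0, 190.0]] [0.5422 0.0874 0.092 ] [0.4813 0.0868 0.092 ] L 0.0609 mid [0.5117 0.0871 0.092 ] yaw -179.4
pivot [0.56415599 0.08537016 0.0945    ] gauge [ 0.60337423 -0.18346397  0.082     ]
```

Run:
```python
from h import *
P=np.array([.561,.0875]); r=.058
def pos(a,z): t=np.radians(a); return [P[0]+r*np.cos(t),P[1]+r*np.sin(t),z]
robot.move_to(pos(180,.16),[180,0,180])
fingers.gripper_to(.6,20)
robot.line_to(pos(180,.088),velocity=.08,f_stop=8)
print(robot.current_tool_pos(),robot.current_contact_force())
fingers.gripper_to(0.0,20); print('gap',robot.current_finger_gap(),robot.current_contact_force())
a=180.
while a>104:
    a-=7; 
    if robot.line_to(pos(a,.088),[180,0,a],velocity=.06,f_stop=25): print('stop early',a);break
print(a,robot.current_contact_force(),robot.current_torque())
while a>88:
    a-=2
    s=robot.line_to(pos(a,.088),[180,0,a],velocity=.04,f_stop=10); f=robot.current_contact_force()
    print(a,s,np.round(f,1),np.round(robot.current_torque(),2),robot.current_tool_pos(),robot.current_eef_rot()[2])
    if s or np.hypot(f[0],f[1])>14: break
print(robot.current_time_s())
```

```text
[0.50346131 0.08780123 0.08851723] [ 0.53323178  0.21764019 -0.11553382]
gap 0.14679063042176307 [0.33332609 1.56310332 0.87673186]
103.0 [1.22637283 8.22658952 0.75105039] [ 1.55463514 -0.23661997  0.07544417]
101.0 False [1.4 8.1 0. ] [ 1.56 -0.35  0.12] [0.55051107 0.1476755  0.08856502] 101.26527555776994
99.0 False [ 0.5  8.  -0.5] [ 1.54 -0.28  0.08] [0.55259418 0.14808203 0.08859989] 99.26151518285931
97.0 False [-0.1  7.4  0.7] [ 1.5  -0.04  0.31] [0.55390789 0.14832302 0.08856537] 97.33893484466333
95.0 False [-3.5  5.7  4.7] [1.27 0.63 0.81] [0.55409444 0.1483484  0.08854541] 95.47889610035683
93.0 False [-6.9  4.9  7.3] [0.97 1.5  0.98] [0.55423424 0.14812311 0.08843914] 93.54495923594747
91.0 False [-11.3   4.1  10.8] [0.77 2.2  1.47] [0.55440113 0.14811379 0.08840709] 91.69432720579803
89.0 False [-13.4   3.7  14.4] [0.61 2.95 1.92] [0.55456379 0.14817827 0.0884004 ] 89.85593016573239
87.0 False [-17.6   1.3  17.2] [0.39 3.62 2.44] [0.55470962 0.14820036 0.08837409] 88.02796062914216
12.5917
```

The force rose steeply past about 97°, so the lever is at its stop. Next I release it, check it, and grasp the lid.

Run:
```python
from h import *
fingers.gripper_to(.6,20)
p=robot.current_tool_pos(); robot.line_to([p[0],p[1],.2],velocity=.12)
fingers.gripper_to(.8)
robot.move_to([.581,-.060,.215],[180,0,25])
p=robot.current_tool_pos(); o=robot.current_eef_rot(); w=vision.grab_frame('wrist'); t=vision.grab_frame('top'); s=vision.grab_frame('scene')
print(p,o,robot.current_contact_force(),robot.current_time_s())
g=lambda i,x,y,W,H:cv2.resize(i[y:y+H,x:x+W],(400,300),interpolation=cv2.INTER_CUBIC)
save(np.vstack([np.hstack([g(t,250,130,160,120),g(s,260,170,120,90)]),np.hstack([cv2.resize(w,(400,300)),g(t,230,150,80,60)])]),'m1.png')
```

```text
[ 0.58093493 -0.05758515  0.21495432] [-1.79876196e+02 -5.27638445e-02  2.52289190e+01] [0.33468822 0.43286418 0.3982385 ] 15.4167
```

View pics/m1.png

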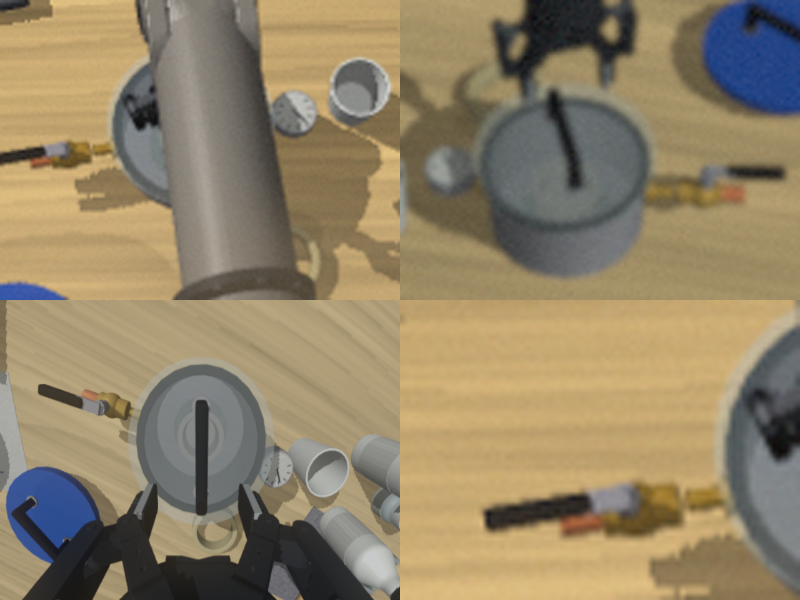

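The lever is now in line with the pipe and points away from the pot (lower right panel, (490,520) to (590,505)). The handle is lined up between the jaws in the wrist view. Next I grasp it.

Run:
```python
from h import *
s=robot.line_to([.5815,-.0595,.146],[180,0,25],velocity=.08,f_stop=8); print(s,robot.current_tool_pos(),robot.current_contact_force())
if not s:
    fingers.gripper_to(0.0,90); robot.pause(.3)
    print(robot.current_finger_gap(),robot.current_tool_pos(),robot.current_eef_rot(),robot.current_contact_force().round(1) if hasattr(robot.current_contact_force(),'round') else robot.current_contact_force(),robot.current_torque(),robot.current_time_s())
```

```text
False [ 0.58204392 -0.05945502  0.14663386] [-0.5983429  -0.11955464  0.82411429]
0.14254627384153817 [ 0.58210104 -0.06052371  0.14659694] [ 1.79889900e+02 -4.65801483e-02  2.49577182e+01] [ 1.1 -3.1  5.1] [-0.73032495 -0.207278    0.10450098] 17.275
```

Run:
```python
from h import *
x,y,z0=.5821,-.0605,.1466
for d in (2,4,6,8,10,12,14,16,17.5):
    robot.line_to([x,y,z0+d/1000],[180,0,25],velocity=.01); p=robot.current_tool_pos(); print(d,round((p[2]-z0)*1000,1),np.round(robot.current_contact_force(),1))
robot.pause(.5)
p=robot.current_tool_pos(); print(p,robot.current_eef_rot(),robot.current_contact_force(),robot.current_torque(),robot.current_finger_gap(),robot.current_time_s())
w=vision.grab_frame('wrist'); s=vision.grab_frame('scene'); t=vision.grab_frame('top')
g=lambda i,x,y,W,H:cv2.resize(i[y:y+H,x:x+W],(400,300),interpolation=cv2.INTER_CUBIC)
save(np.vstack([np.hstack([g(s,260,170,120,90),g(s,180,150,320,150)]),np.hstack([cv2.resize(w,(400,300)),g(t,120,110,400,220)])]),'m2.png')
```

```text
2 0.6 [ 2.6 -2.5 -7.4]
4 3.5 [ 0.9 -0.9 -8.4]
6 7.4 [-1.6  0.4  0.7]
8 7.9 [ 0.2 -0.7 -2.5]
10 9.9 [-0.6  0.1 -3.9]
12 12.1 [-0.5 -0.6 -3.8]
14 14.1 [-0.   0.4 -3.8]
16 16.1 [-0.5 -0.4 -4.8]
17.5 17.6 [-0.5 -0.4 -4.4]
[ 0.58210413 -0.06048944  0.16411937] [ 1.79997574e+02 -9.59051889e-04  2.50016225e+01] [-0.3216889  -0.52309641 -4.30100436] [-0.04248953 -0.00658301 -0.04402632] 0.14795832857130348 20.9583
```

View pics/m2.png

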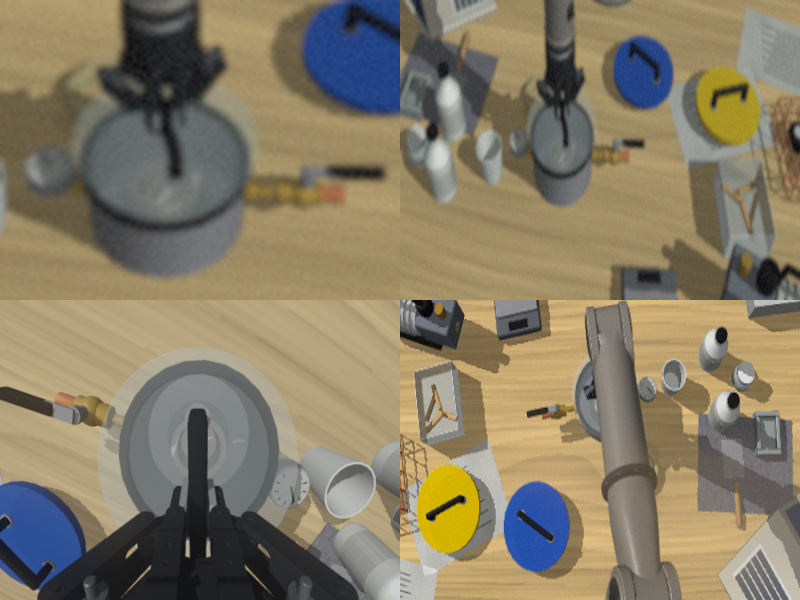

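The lid is off the gasket: the load is 4 to 5 N, which is the lid's weight alone, and the moments are near zero. I'll overlay the expected level outline on the wrist picture to check tilt and slip.

Run:
```python
from h import *
p=np.array(robot.current_tool_pos());o=robot.current_eef_rot(); w=vision.grab_frame('wrist'); print(robot.current_time_s())
c=vision.calibration('wrist'); K=np.array(c['mtx']);k1=c['k1'];Tc=np.array(c['T_tool_cam'])
def pw(P):
    R=Ro.from_euler('xyz',o,degrees=True).as_matrix(); q=(np.atleast_2d(P)-p)@R; q=(q-Tc[:3,3])@Tc[:3,:3]
    s=np.c_[q[:,0]/-q[:,2],q[:,1]/q[:,2]]; s=s*(1+k1*(s**2).sum(1,keepdims=True)); return s@K[:2,:2].T+K[:2,2]
t=np.linspace(0,2*np.pi,200); cx,cy=p[:2]; ca=np.radians(25)
big=cv2.resize(w[60:400,140:520],None,fx=2,fy=2,interpolation=cv2.INTER_CUBIC)[:600].copy(); a=lambda P:np.round((pw(P)-[140,60])*2).astype(np.int32)
ring=lambda r,z:np.c_[cx+r*np.cos(t),cy+r*np.sin(t),0*t+z]
cv2.polylines(big,[a(ring(.097,.1316))],True,(255,0,0),1)      # lid top, raised
cv2.polylines(big,[a(ring(.097,.1166))],True,(255,255,0),1)    # lid underside
cv2.polylines(big,[a(ring(.085,.099))],True,(0,255,0),1)       # pot rim
h=np.array([[u,v] for u,v in((-.056,-.007),(.056,-.007),(.056,.007),(-.056,.007))]); H=np.c_[cx+h[:,0]*np.cos(ca)-h[:,1]*np.sin(ca),cy+h[:,0]*np.sin(ca)+h[:,1]*np.cos(ca),np.full(4,.1726)]
cv2.polylines(big,[a(H)],True,(255,0,255),1)
save(big,'ov.png')
s=vision.grab_frame('scene'); b2=cv2.resize(s[165:265,250:390],None,fx=5.5,fy=5.5,interpolation=cv2.INTER_CUBIC)
f=lambda P:np.round((proj(P,'scene')-[250,165]+.5)*5.5).astype(np.int32)
for r,z,col in((.097,.1316,(255,0,0)),(.097,.1166,(255,255,0)),(.085,.099,(0,255,0))): cv2.polylines(b2,[f(ring(r,z))],True,col,1)
save(b2,'ov2.png')
```

```text
21.1583
```

View pics/ov.png

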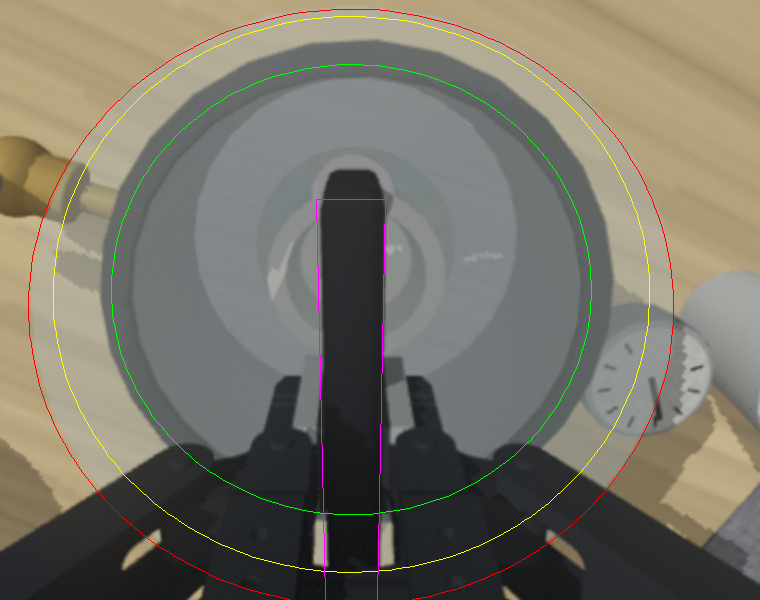

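View pics/ov2.png

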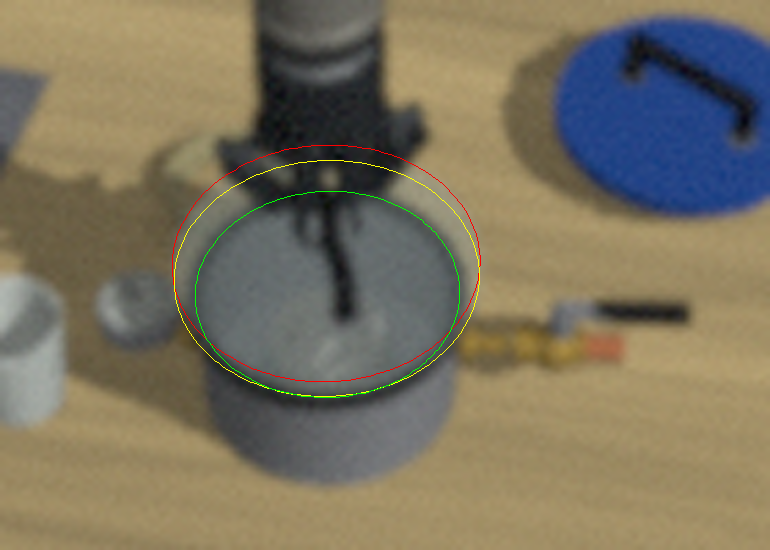

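The disc outline fits well, but the handle's far end lies about 14 picture pixels beyond the prediction. That could be tilt, an off-centre grip or calibration error. The pre-grasp picture, where the lid was certainly level, will serve as the baseline.

Run:
```python
from h import *
c=vision.calibration('wrist'); K=np.array(c['mtx']);k1=c['k1'];Tc=np.array(c['T_tool_cam'])
def pw(P,p,o):
    R=Ro.from_euler('xyz',o,degrees=True).as_matrix(); q=(np.atleast_2d(P)-p)@R; q=(q-Tc[:3,3])@Tc[:3,:3]
    s=np.c_[q[:,0]/-q[:,2],q[:,1]/q[:,2]]; s=s*(1+k1*(s**2).sum(1,keepdims=True)); return s@K[:2,:2].T+K[:2,2]
t=np.linspace(0,2*np.pi,300); cx,cy=.5821,-.0605; ca=np.radians(25)
h=np.array([(-.056,-.007),(.056,-.007),(.056,.007),(-.056,.007)])
H=lambda z:np.c_[cx+h[:,0]*np.cos(ca)-h[:,1]*np.sin(ca),cy+h[:,0]*np.sin(ca)+h[:,1]*np.cos(ca),np.full(4,z)]
ring=lambda r,z:np.c_[cx+r*np.cos(t),cy+r*np.sin(t),0*t+z]
p0,o0=np.array([.58093493,-.05758515,.21495432]),[-179.876,-.0528,25.229]
m=cv2.imread('pics/m1.png')[300:,:400]; A=cv2.resize(m,(640,400),interpolation=cv2.INTER_CUBIC)
p1=np.array(robot.current_tool_pos());o1=robot.current_eef_rot(); B=cv2.cvtColor(vision.grab_frame('wrist'),cv2.COLOR_RGB2BGR)
cl=cv2.createCLAHE(4,(4,4))
out=[]
for im,p,o,dz in((A,p0,o0,0),(B,p1,o1,.0176)):
    P=lambda X:np.round(pw(X,p,o)*[1,1]).astype(np.int32)
    print(pw(H(.155+dz),p,o).round(1).tolist()); L=P(ring(.097,.114+dz)); print(L.min(0),L.max(0))
    e=cv2.cvtColor(cl.apply(cv2.cvtColor(im,cv2.COLOR_BGR2GRAY)),cv2.COLOR_GRAY2BGR)
    big=cv2.resize(e,(800,500),interpolation=cv2.INTER_CUBIC)[:300]
    Q=(pw(ring(.097,.114+dz),p,o)*1.25).round().astype(int)
    for q in Q[::12]: cv2.circle(big,tuple(int(v) for v in q),1,(0,0,255),-1)
    cv2.polylines(big,[(pw(H(.155+dz),p,o)*1.25).round().astype(np.int32)],True,(255,0,255),1)
    out.append(big)
cv2.imwrite('pics/cmp.png',np.vstack(out))
```

```text
[[328.9, 290.9], [332.0, 140.4], [309.9, 140.3], [310.3, 290.8]]
[202  77] [437 301]
[[328.5, 368.0], [332.3, 159.3], [298.1, 159.3], [302.3, 368.0]]
[154  64] [477 362]
```

View pics/cmp.png

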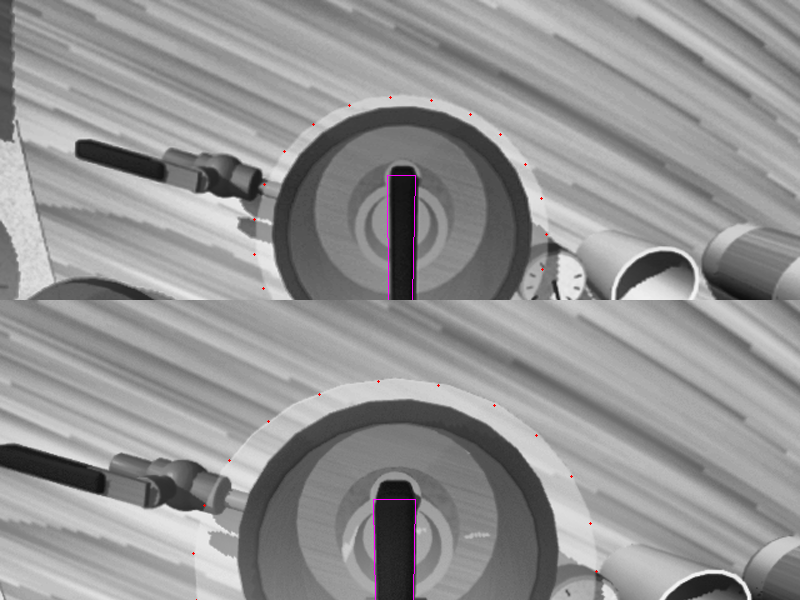

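In both pictures, shut and raised, the disc edge follows the predicted dots to 1–2 px, which is about 1–2 mm. The handle-end excess is already there before the lift (the post's outer face shows), so it isn't tilt or slip. I'm handing the job in.

Run:
```python
from h import *
print(robot.current_tool_pos(),robot.current_eef_rot(),robot.current_contact_force(),robot.current_finger_gap(),robot.current_time_s())
print(workorder.close_job())
```

```text
[ 0.58211102 -0.06047874  0.16409749] [-1.79999262e+02 -1.19136469e-03  2.50040340e+01] [ 0.63114446 -0.46100125 -3.82094817] 0.14387322031313296 21.2583
the job is handed in; nothing more can be done
None
```

I turned the vent lever fully open, broke the lid free of the gasket, and handed the job in at 21.3 s still holding the lid level over the pot. The job system reported no verdict.

- **Vent:** I pinched the lever and turned it to its stop. The force rose from about 97° in the world frame, and the pictures show the lever in line with the pipe, pointing away from the pot.
- **Lid:** I gripped the clear lid's handle at 90 N. The TCP had risen 17.5 mm at the last reading. The load was about 4 N, near the lid's own weight, and the last moment reading, just after the lift, was near zero. The gripper was level to 0.01°.
- **Level and gap:** The disc edge in the wrist picture matched the predicted level outline to about 1–2 mm. The gap should therefore be near 17.5 mm all round, give or take that much.
- **Disagreements:**
  - The handle's far end lay past the prediction in the picture. It did so equally before the lift, so I put it down to the post's visible face and camera calibration, not slip.
  - The top and wrist cameras differed by about 4 mm on the handle's position and about 6–8 mm on the lever pivot's. I used values between the two.
- **Other things on the bench:** They look unmoved in the last pictures. I did not measure them again, and the arm hid part of the top view, including the tape roll.

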